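Lock the fuse cap with a screwdriver

TASK

The slotted cap of the fuse holder on the small grey box is in but not locked. Take the screwdriver from its tube stand, set its blade in the slot, push the cap in against its spring and, still pushing, turn it clockwise (seen from above) to about its stop, then let it spring back out locked; push no harder than it needs and do not force it (the blade's push and turning pressure together must stay below 25 N). Put the screwdriver back in its stand, standing upright with its handle down on the rim, and do not touch the box with the gripper or disturb the stopwatch, battery and tin.

Things in the scene. Friction and masses are not known exactly. Their poses are not given: they have to be found in the camera images.
- fuse_box: small grey fuse box, 96 x 80 x 45 mm (x, y, z), with feet to 116 mm along y, fixed to the table; origin at the centre of its underside, z up. A round black collar, 39 mm across, stands on the middle of its lid and holds the round steel fuse cap, 28.6 mm across. The collar's top stands 5 to 25 mm above the lid, differing from start to start, and is not measured: feel for it
- holder_axis (a point): point on the lid's top face (45 mm above the table), straight below the centre of the cap; axes as the box. The cap's top face, when out, is 8 mm above the collar, so 13 to 33 mm above this point. In it is a straight slot, closed at its ends, 15.5 mm long, 4.2 mm wide, 6 mm deep, centred on the cap
- cap_turn (a joint): turn of the cap, rad, growing clockwise seen from above: 0 to 0.06 at the start, stop at 1.32 (75 degrees). At 0 the slot lies along the box's x axis, else it is turned clockwise by this angle. Friction 0.03 N m. A hidden bayonet lug lets it turn only about 0.1 rad from either end unless it is pressed in at least 4 mm; from 1.15 on it springs out again, locked
- cap_press (a joint): how far the cap is pressed in, m: 0 fully out, 0.0055 at the hard bottom. Spring: 5 N at 0, growing by 1 N per mm (9 N at 4 mm, 10.5 N at 5.5 mm; rigid at the bottom)
- tool_stand: steel tube stand fixed to the table, origin at the centre of its underside, z up: foot 60 mm across, tube 31 mm across outside and 70 mm high, bore 20.6 mm, open at the top
- stand_rim (a point): centre of the mouth of the stand's bore, 70 mm above the table
- screwdriver: flat-blade screwdriver, 153 mm long, 90 to 130 g, upright in the stand, its handle resting on the rim. Origin at the blade's tip (at first 4 mm above the table), z along the shank to the handle. Blade 12 mm wide (its x), 2.2 mm thick (its y), 14 mm long; shank 9.6 mm across; six-sided black handle 28 mm across flats, 66 to 153 mm above the tip (flats from 70 to 144 mm); flats face its +-y and 60 degrees either side of that
- driver_grip (a point): point on the screwdriver's axis in its handle, 112 mm above the blade tip: the place to grip; axes as the screwdriver
- driver_tip (a point): centre of the blade's tip, axes as the screwdriver
- stopwatch: black stopwatch, 58 x 59 x 20 mm, lying on the table; bystander; origin at the centre of its underside
- battery: nine-volt block battery, 18 x 27 x 48 mm, standing; bystander; origin at the centre of its underside
- round_tin: round lidded tin, 60 mm across, 24 mm high; bystander; origin at the centre of its underside
Things that resemble listed ones, but are neither listed nor needed, are in the scene too. There is more than one size of the screwdriver; the one meant has the size given above.

How it is judged:
By the outcome, as a careful person would: the job done as asked, in the order asked, and still so for the second after the job is handed in, with the robot touching nothing.
It also fails if it takes over 67 s, if anything falls off the work surface, if the arm or the gripper's body presses on something with over 40 N, if the wrist force passes 120 N, or if a joint passes its speed limit or range.

ROBOT

A 6-joint arm with a two-finger parallel gripper is mounted at the origin on a cart in front of the work surface, level with it; the furniture and walls round the work are solid. World frame = base frame: x ahead of the robot, y to its left, z up, the work surface at z = 0. Lengths are in m, angles in rad, forces in N, time in s.
With the tool pointing down it reaches from about 0.35 to 0.95 m from the base axis. Payload 17.4 kg.
Tool frame: the origin (TCP) lies midway between the tips of the shut fingers; the grasp point (between the pads) lies 19 mm behind it; y points along the fingers, x is the direction in which the jaws open and shut, and the axes are right-handed (so a half turn about y gives the same grasp; the last joint's range is limited). The gripper opens to 93 mm and grips with 3 to 60 N. Pads are 15 mm wide; open, the fingers measure 128 mm over their backs; the gripper's body (75 mm by 188 mm) begins 65 mm behind the grasp point.
Start: joints at [-1.353, 0.116, 1.442, -0, 1.584, -0.038], TCP at [0.171, -0.653, 0.219] pointing down, gripper open.
Joint ranges: [-2.83, 2.83], [-0.83, 2.19], [0.07, 2.5], [-1.14, 4.28], [0.01, 3], [-2.97, 2.97]. Speed limits (rad/s): [1.89, 1.89, 2.22, 3.14, 3.14, 3.14].

INTERFACE

Orientations are given as a rotation vector (axis times angle).
In Python, from bench import manip gives the robot as it stands.
- The arm moves only by the tool servo_tool, never from a script. Its argument "plan" is text: rows parted by semicolons, each of 7 numbers parted by spaces: the finger opening in m, from 0 to 0.093, then the shift along the tool's x, y, z in m, then the turn, a rotation vector about the tool's x, y, z in degrees. In form: gripper dx dy dz rx ry rz; .... A call has 1 to 8 rows; each row shifts and turns the commanded pose from where the row before left it, along the tool's axes as they then stand; what a row does not reach is not made up. A row lasts 1/10 s, in which the tool goes at most 50 mm and 8.59 degrees, less where a joint would pass 70% of its speed; a pose out of reach is approached as far as the arm can. A call is refused whole if a number of a shift passes 0.05 or a number of a turn 8.59, either way. A call with a gripper value outside its range is refused whole. The fingers move at their own pace and stop on an object; "squeeze" is the grip in N (left out, the last holds). Time passes only in rows, so rows that do not move let the fingers close. It gives the time, the measured TCP pose, the force and the opening at its end, in the units of the state.
- manip.sense(): the state, without advancing time (a new reading comes with each control period).
- manip.grab_frame(name): name is "scene" or "top" or "wrist"; returns (picture, depth): 420x560x3 uint8, blue, green, red; 420x560 float32, m along the optical axis (not along the pixel's ray), 0 where there is no reading.
- manip.camera_info(name): a dict with "vertical_fov" (degrees; the focal length in pixels is half the picture's height over the tangent of half this angle, whatever the lens; pixels are square), "cx", "cy" (the principal point, pixels), "extrinsics" (4x4, takes a point from camera to world coordinates). Camera axes: x right, y down, z forward; pixel columns grow to the right and rows downward; lengths in m; the calibration is good to about 2 mm. The wrist camera is an equidistant fisheye: a pixel r from the principal point sees the ray r / f radians off the axis. A picture is of the moment at which its call begins: read the wrist's pose just before it. camera_info takes no time and is no camera call; for the wrist camera it gives the pose at the moment of the call.
- manip.hand_in(): hands the job in, once; it reports no verdict.
The state is a dict: "clock": time; "qpos": joint angles; "qvel": joint speeds; "joint_efforts": joint torques, N m; "eef_pos": TCP position; "eef_rot": TCP orientation; "contact_force": force on the tool from outside, world axes, zero at the start; "moment": the same for the moment, N m; "width": opening from 0.0 (shut) to 1.0 (fully open).
Only numpy, scipy, OpenCV 4.12 (cv2) and the standard library are available. Lean on these libraries where they do the work, as an engineer would, in place of code of your own. Each camera call takes 0.05 s, during which the arm holds its last target. There are 200 camera calls.

## Working session

There is one attempt and no reset: what is moved stays moved. The work goes in short steps, Python scripts to look and compute and a tool call to move; the robot and the scene stay as the last step left them, time stands still between calls to the robot, and variables do not carry over. Pictures are saved under pics/ and viewed, about 8 in all and at most 12, crops included, and the job is handed in when it is done.

Besides the shell and the picture viewer there is one more tool, called after "Call:" by a JSON object that holds its "name" and its "arguments". servo_tool: Moves the arm, as the interface text tells. Its arguments: {"type":"object","properties":{"plan":{"type":"string"},"squeeze":{"type":"number"}},"required":["plan"]}

```bash
mkdir -p pics
cat > h.py <<'E'
import numpy as np, cv2
from bench import manip
from scipy.spatial.transform import Rotation as R
def grab(n):
    ci=manip.camera_info(n); im,d=manip.grab_frame(n)
    f=210/np.tan(np.radians(ci["vertical_fov"])/2)
    return im,d,ci,f
def pts(d,ci,f,fish=False):
    v,u=np.mgrid[0:420,0:560].astype(float)
    x=(u-ci["cx"])/f;y=(v-ci["cy"])/f
    if fish:
        r=np.hypot(x,y)+1e-9; k=np.tan(np.minimum(r,1.5))/r; x=x*k;y=y*k
    P=np.stack([x*d,y*d,d,np.ones_like(d)],-1)
    return (P@np.array(ci["extrinsics"]).T)[...,:3]
E
python3 - <<'E'
from h import *
s=manip.sense(); print({k:np.round(v,3) for k,v in s.items()})
for n in ["scene","top","wrist"]:
    im,d,ci,f=grab(n); cv2.imwrite(f"pics/{n}0.png",im); np.save(f"pics/{n}0.npy",pts(d,ci,f,n=="wrist")); print(n,f,ci)
a=cv2.imread("pics/scene0.png");b=cv2.imread("pics/top0.png")
cv2.imwrite("pics/both.png",cv2.resize(np.vstack([a,b]),(800,1200))[:600*2])
E
```

```text
{'clock': np.float64(0.0), 'qpos': array([-1.353,  0.116,  1.442, -0.   ,  1.584, -0.038]), 'qvel': array([-0.001, -0.001, -0.   ,  0.001,  0.   , -0.001]), 'joint_efforts': array([ 2.0000e-03, -7.2125e+01, -6.2261e+01,  7.8000e-02,  2.4000e-02,
       -0.0000e+00]), 'eef_pos': array([ 0.171, -0.653,  0.218]), 'eef_rot': array([-1.319,  1.019, -1.018]), 'contact_force': array([-0.647, -1.218,  0.553]), 'moment': array([-0.01 ,  0.024,  0.006]), 'width': np.float64(1.001)}
scene 488.0200884051393 {'vertical_fov': 46.56540132519331, 'cx': 274.802959942135, 'cy': 202.47851684723813, 'extrinsics': array([[-0.6224802 , -0.4192445 ,  0.66087248, -0.36603161],
       [-0.78254419,  0.32051172, -0.53375727,  0.66156819],
       [ 0.01195743, -0.84941526, -0.52758955,  0.77975283],
       [ 0.        ,  0.        ,  0.        ,  1.        ]])}
top 397.13419832908806 {'vertical_fov': 55.738742860367815, 'cx': 275.27704631516303, 'cy': 201.6133568643287, 'extrinsics': array([[-0.00895465, -0.9922128 ,  0.12423195,  0.33858114],
       [-0.99965655,  0.01194257,  0.02332724, -0.01834245],
       [-0.02462923, -0.1239804 , -0.99197896,  1.36523667],
       [ 0.        ,  0.        ,  0.        ,  1.        ]])}
wrist 325.19226210127806 {'vertical_fov': 65.70646984690485, 'cx': 276.84736106413436, 'cy': 210.894703635763, 'extrinsics': array([[ 2.51606424e-01, -9.29454119e-01, -2.69831889e-01,
         2.46107911e-01],
       [-9.67829528e-01, -2.41762308e-01, -6.96921106e-02,
        -6.33273816e-01],
       [-4.59561008e-04,  2.78686253e-01, -9.60382091e-01,
         3.83439753e-01],
       [ 0.00000000e+00,  0.00000000e+00,  0.00000000e+00,
         1.00000000e+00]])}
```

View pics/top0.png

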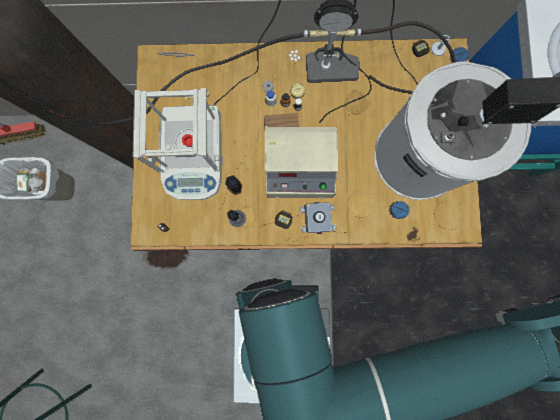

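View pics/scene0.png

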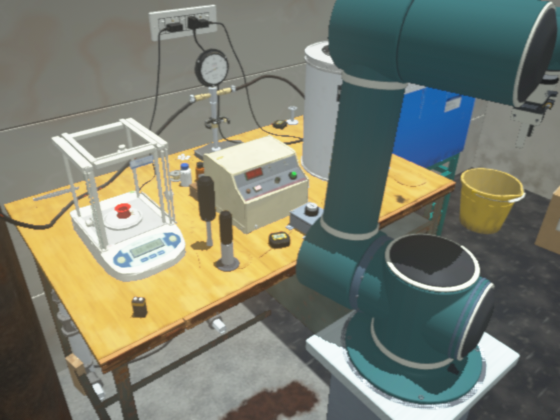

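Run:
```python
from h import *
P=np.load("pics/top0.npy")
def box(n,u0,u1,v0,v1,zlo,zhi):
    q=P[v0:v1,u0:u1].reshape(-1,3); q=q[(q[:,2]>zlo)&(q[:,2]<zhi)]
    if len(q)<3: print(n,len(q));return
    r=cv2.minAreaRect((q[:,:2]*1000).astype(np.float32))
    print(n,len(q),"med",np.round(np.median(q,0),4),"min",q.min(0).round(3),"max",q.max(0).round(3),np.round(r[0],1),np.round(r[1],1),round(r[2],1))
box("table",340,380,205,240,-.05,.05)
box("fusebox",295,340,198,238,.03,.055)
box("cap",295,340,198,238,.055,.2)
box("fuse all",295,340,198,238,.01,.2)
box("frontdriver",222,250,203,232,.12,.3)
box("front stand",222,250,203,232,.005,.08)
box("backdriver",222,250,170,200,.12,.3)
box("back stand",222,250,170,200,.005,.09)
box("stopwatch",270,296,208,232,.008,.1)
box("tin",385,412,198,222,.008,.1)
box("batt",155,172,220,234,.008,.1)
im=[]
a=cv2.imread("pics/top0.png")[160:245,215:345]
b=cv2.imread("pics/scene0.png")[165:275,180:335]
im=np.vstack([cv2.resize(a,(780,300),interpolation=2),cv2.resize(b,(420,298),interpolation=2) if 0 else cv2.copyMakeBorder(cv2.resize(b,(423,300),interpolation=2),0,0,0,357,0)])
cv2.imwrite("pics/crop1.png",im)
S=np.load("pics/scene0.npy")
for n,u0,u1,v0,v1 in [("front",218,236,205,275),("back",196,220,170,255)]:
    q=S[v0:v1,u0:u1].reshape(-1,3)
    for z in np.arange(0,.26,.02):
        m=q[(abs(q[:,2]-z)<.005)&(q[:,0]<.9)]
        if len(m): print(n,round(z,2),len(m),m.min(0).round(3),m.max(0).round(3))
```

```text
table 1391 med [ 4.359e-01 -2.743e-01 -3.000e-04] min [ 0.377 -0.344 -0.01 ] max [ 0.495 -0.206  0.009] [ 436.3 -274.9] [136.9 117.5] 89.3
fusebox 593 med [ 0.4477 -0.1312  0.0448] min [ 0.401 -0.175  0.033] max [ 0.501 -0.09   0.054] [ 451.2 -131.8] [96.1 80.3] 3.5
cap 103 med [ 0.452  -0.1308  0.0644] min [ 0.432 -0.151  0.057] max [ 0.469 -0.114  0.075] [ 450.7 -132. ] [36.7 35.8] 25.6
fuse all 730 med [ 0.4487 -0.1308  0.0452] min [ 0.398 -0.184  0.011] max [ 0.517 -0.09   0.075] [ 457.6 -138.2] [118.5  93.5] 3.0
frontdriver 81 med [0.4533 0.1433 0.1534] min [0.439 0.131 0.123] max [0.467 0.16  0.162] [452.8 145.1] [28.6 27.4] 12.3
front stand 79 med [0.4465 0.1345 0.0083] min [0.412 0.105 0.005] max [0.505 0.187 0.078] [458.8 145.9] [82.7 92.7] 90.0
backdriver 198 med [0.543  0.1357 0.198 ] min [0.527 0.119 0.121] max [0.568 0.16  0.209] [547. 139.] [41.8 37.6] 54.5
back stand 10 med [0.5876 0.1384 0.006 ] min [0.527 0.115 0.005] max [0.622 0.192 0.021] [578.6 150.4] [95.6 72.4] 6.5
stopwatch 241 med [ 0.4469 -0.0156  0.0178] min [ 0.417 -0.043  0.008] max [0.486 0.025 0.025] [4
[... 644 characters left out ...]
]
front 0.14 48 [0.439 0.136 0.135] [0.46  0.166 0.145]
front 0.16 18 [0.443 0.144 0.155] [0.461 0.158 0.159]
back 0.0 774 [ 0.501 -0.01  -0.005] [0.875 0.191 0.005]
back 0.02 40 [ 0.542 -0.024  0.015] [0.864 0.151 0.025]
back 0.04 49 [ 0.541 -0.026  0.035] [0.867 0.15  0.045]
back 0.06 29 [0.539 0.04  0.055] [0.676 0.151 0.064]
back 0.08 23 [0.542 0.038 0.075] [0.678 0.149 0.085]
back 0.1 88 [0.459 0.039 0.095] [0.733 0.166 0.105]
back 0.12 106 [0.457 0.04  0.115] [0.728 0.166 0.125]
back 0.14 83 [0.456 0.04  0.135] [0.68  0.165 0.145]
back 0.16 64 [0.526 0.126 0.155] [0.562 0.165 0.165]
back 0.18 58 [0.526 0.128 0.175] [0.561 0.165 0.185]
back 0.2 91 [0.527 0.128 0.195] [0.564 0.163 0.205]
```

View pics/crop1.png

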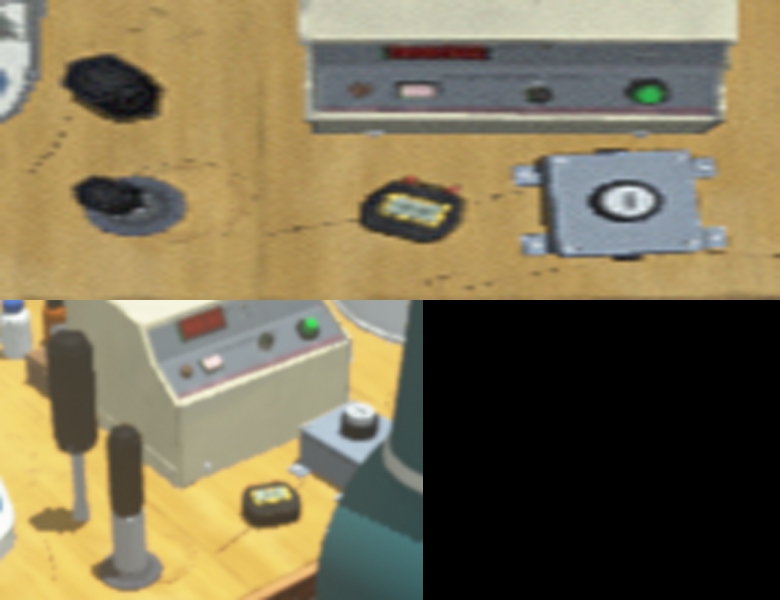

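```bash
cat >> h.py <<'E'
def pose():
    s=manip.sense(); return np.array(s["eef_pos"]),R.from_rotvec(s["eef_rot"]),s
def down(yaw): # tool y down, tool x (jaw) at yaw deg from world x
    c,s_=np.cos(np.radians(yaw)),np.sin(np.radians(yaw))
    x=np.array([c,s_,0]);y=np.array([0,0,-1.]);return R.from_matrix(np.stack([x,y,np.cross(x,y)],1))
def plan(p1,r1,n,g,p0=None,r0=None):
    p,r,_=pose()
    p=p if p0 is None else p0; r=r if r0 is None else r0
    dv=(r.inv()*r1).as_rotvec()/n
    for i in range(n):
        t=r.inv().apply((p1-p)/(n-i)); print(g,*np.round(t,4),*np.round(np.degrees(dv),2),end="; ")
        p=p+r.apply(t); r=r*R.from_rotvec(dv)
    print()
E
python3 - <<'E'
from h import *
p,r,s=pose(); print(r.as_matrix().round(3))
Q=np.vstack([np.load("pics/top0.npy").reshape(-1,3),np.load("pics/scene0.npy").reshape(-1,3)])
print("max z by x (rows .35-.75) and y cols -.6...3")
for x in np.arange(.3,.8,.05):
    print(round(x,2),[round(float(np.max(Q[(abs(Q[:,0]-x-.025)<.025)&(abs(Q[:,1]-y-.05)<.05)&(Q[:,2]<.8)][:,2],initial=-1)),2) for y in np.arange(-.6,.4,.1)])
E
```

```text
[[ 0.253 -0.     0.967]
 [-0.967  0.001  0.253]
 [-0.001 -1.     0.   ]]
max z by x (rows .35-.75) and y cols -.6...3
0.3 [0.0, 0.0, 0.01, 0.0, 0.0, 0.0, 0.0, 0.0, 0.0, 0.0]
0.35 [0.01, 0.01, 0.01, 0.01, 0.03, 0.01, 0.01, 0.01, 0.01, 0.01]
0.4 [0.01, 0.03, 0.03, 0.01, 0.08, 0.05, 0.02, 0.16, 0.01, 0.05]
0.45 [0.01, 0.03, 0.03, 0.01, 0.07, 0.05, 0.02, 0.16, 0.01, 0.01]
0.5 [0.39, 0.39, 0.39, 0.01, 0.14, 0.14, 0.13, 0.21, 0.05, 0.05]
0.55 [0.4, 0.4, 0.39, 0.01, 0.17, 0.17, 0.17, 0.21, 0.06, 0.06]
0.6 [0.59, 0.59, 0.4, 0.01, 0.18, 0.17, 0.18, 0.29, 0.31, 0.31]
0.65 [0.59, 0.59, 0.4, 0.01, 0.18, 0.18, 0.18, 0.29, 0.3, 0.3]
0.7 [0.4, 0.4, 0.39, 0.01, 0.18, 0.18, 0.18, 0.07, 0.3, 0.3]
0.75 [0.39, 0.4, 0.39, 0.01, 0.06, 0.04, 0.04, 0.01, 0.3, 0.3]
```

Run:
```python
from h import *
plan(np.array([.445,.145,.30]),down(-90),24,0.093)
```

```text
0.093 -0.0293 -0.0034 0.0195 0.0 0.61 -0.0; 0.093 -0.0295 -0.0034 0.0192 0.0 0.61 -0.0; 0.093 -0.0297 -0.0034 0.0188 0.0 0.61 -0.0; 0.093 -0.0299 -0.0034 0.0185 0.0 0.61 -0.0; 0.093 -0.0301 -0.0034 0.0182 0.0 0.61 -0.0; 0.093 -0.0303 -0.0034 0.0179 0.0 0.61 -0.0; 0.093 -0.0305 -0.0034 0.0176 0.0 0.61 -0.0; 0.093 -0.0306 -0.0034 0.0172 0.0 0.61 -0.0; 0.093 -0.0308 -0.0034 0.0169 0.0 0.61 -0.0; 0.093 -0.031 -0.0034 0.0166 0.0 0.61 -0.0; 0.093 -0.0312 -0.0034 0.0162 0.0 0.61 -0.0; 0.093 -0.0314 -0.0034 0.0159 0.0 0.61 -0.0; 0.093 -0.0315 -0.0034 0.0156 0.0 0.61 -0.0; 0.093 -0.0317 -0.0034 0.0152 0.0 0.61 -0.0; 0.093 -0.0318 -0.0034 0.0149 0.0 0.61 -0.0; 0.093 -0.032 -0.0034 0.0146 0.0 0.61 -0.0; 0.093 -0.0322 -0.0034 0.0142 0.0 0.61 -0.0; 0.093 -0.0323 -0.0034 0.0139 0.0 0.61 -0.0; 0.093 -0.0324 -0.0034 0.0135 0.0 0.61 -0.0; 0.093 -0.0326 -0.0034 0.0132 0.0 0.61 -0.0; 0.093 -0.0327 -0.0034 0.0128 0.0 0.61 -0.0; 0.093 -0.0329 -0.0034 0.0125 0.0 0.61 -0.0; 0.093 -0.033 -0.0034 0.0121 0.0 0.61 -0.0; 0.093 -0.0331 -0.0034 0.0118 0.0 0.61 -0.0;
```

Call:
{"name": "servo_tool", "arguments": {"plan": "0.093 -0.03 -0.0034 0.0185 0 0.61 0; 0.093 -0.03 -0.0034 0.0185 0 0.61 0; 0.093 -0.03 -0.0034 0.0185 0 0.61 0; 0.093 -0.03 -0.0034 0.0185 0 0.61 0; 0.093 -0.03 -0.0034 0.0185 0 0.61 0; 0.093 -0.03 -0.0034 0.0185 0 0.61 0; 0.093 -0.03 -0.0034 0.0185 0 0.61 0; 0.093 -0.03 -0.0034 0.0185 0 0.61 0"}}

```text
clock: 0.95
eef_pos: [0.2634, -0.3853, 0.2458]
eef_rot: [-1.285, 1.083, -1.083]
contact_force: [0.5, -1.3, 0.8]
width: 1.005
```

Call:
{"name": "servo_tool", "arguments": {"plan": "0.093 -0.0314 -0.0034 0.0158 0 0.61 0; 0.093 -0.0314 -0.0034 0.0158 0 0.61 0; 0.093 -0.0314 -0.0034 0.0158 0 0.61 0; 0.093 -0.0314 -0.0034 0.0158 0 0.61 0; 0.093 -0.0314 -0.0034 0.0158 0 0.61 0; 0.093 -0.0314 -0.0034 0.0158 0 0.61 0; 0.093 -0.0314 -0.0034 0.0158 0 0.61 0; 0.093 -0.0314 -0.0034 0.0158 0 0.61 0"}}

```text
clock: 1.75
eef_pos: [0.3551, -0.1196, 0.2732]
eef_rot: [-1.248, 1.146, -1.147]
contact_force: [1.7, 0.1, -0.5]
width: 1.001
```

Call:
{"name": "servo_tool", "arguments": {"plan": "0.093 -0.0325 -0.0034 0.013 0 0.61 0; 0.093 -0.0325 -0.0034 0.013 0 0.61 0; 0.093 -0.0325 -0.0034 0.013 0 0.61 0; 0.093 -0.0325 -0.0034 0.013 0 0.61 0; 0.093 -0.0325 -0.0034 0.013 0 0.61 0; 0.093 -0.0325 -0.0034 0.013 0 0.61 0; 0.093 -0.0325 -0.0034 0.013 0 0.61 0; 0.093 0 0 0 0 0 0"}}

```text
clock: 2.55
eef_pos: [0.4343, 0.1138, 0.2965]
eef_rot: [-1.216, 1.2, -1.198]
contact_force: [-0.2, -0.4, 0.7]
width: 1.002
```

Run:
```python
from h import *
p,r,s=pose(); print(p.round(4),s["clock"],s["qpos"].round(3),s["contact_force"].round(2)); print(r.as_matrix().round(3))
im,d,ci,f=grab("wrist"); P=pts(d,ci,f,True); np.save("pics/w1.npy",P); cv2.imwrite("pics/w1.png",im)
t,dt,ct,ft=grab("top"); T=pts(dt,ct,ft); cv2.imwrite("pics/t1.png",t)
v,u=np.where((abs(P[...,2]-.157)<.012)&(np.hypot(P[...,0]-.453,P[...,1]-.145)<.03)); q=P[v,u]; print(len(q),q.mean(0),u.mean(),v.mean(),u.min(),u.max(),v.min(),v.max())
uu,vv=int(u.mean()),int(v.mean()); c=im[max(vv-110,0):vv+110,max(uu-130,0):uu+130]
cv2.imwrite("pics/w1c.png",cv2.resize(c,None,fx=2.5,fy=2.5,interpolation=2))
```

```text
[0.4343 0.1138 0.2965] 2.55 [ 1.990e-01 -3.930e-01  1.775e+00  1.000e-03  1.761e+00  1.756e+00] [-0.16 -0.43  0.7 ]
[[ 0.014 -0.001  1.   ]
 [-1.     0.     0.014]
 [-0.    -1.    -0.001]]
683 [0.45757022 0.14829447 0.15299454] 241.56222547584187 175.51830161054173 227 256 160 190
```

View pics/w1c.png

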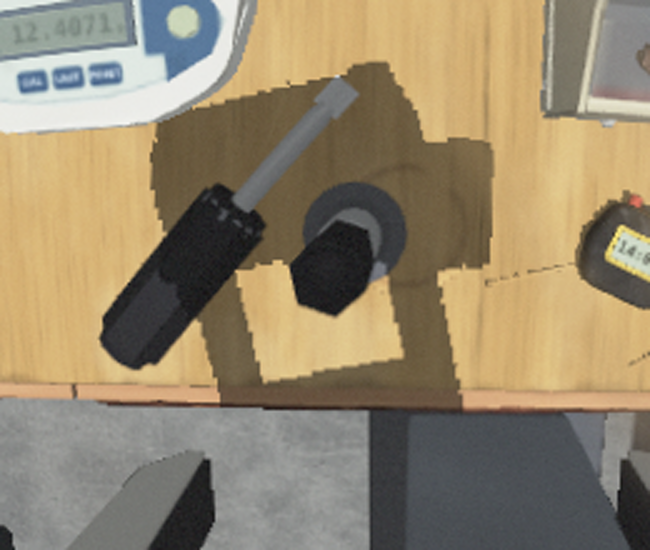

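Run:
```python
from h import *
P=np.load("pics/w1.npy"); 
q=P[(P[...,2]>.138)&(P[...,2]<.17)&(np.hypot(P[...,0]-.455,P[...,1]-.147)<.03)]
print(len(q),q.min(0),q.max(0),np.percentile(q[:,2],[5,50,95]))
a=np.arange(0,180,5)
for t in a:
    n=np.array([np.cos(np.radians(t)),np.sin(np.radians(t))]); w=q[:,:2]@n; l,h=np.percentile(w,[.5,99.5])
    print(t,round((h-l)*1e3,1),end=" | ")
hull=cv2.convexHull((q[:,:2]*1e3).astype(np.float32))[:,0]; A=cv2.contourArea(hull); M=cv2.moments(hull); print("\ncentroid",M["m10"]/M["m00"],M["m01"]/M["m00"],"area",A,"hex",.866*28**2)
# best hex rotation/centre: fit hull by IoU
from scipy.optimize import minimize
def hexa(c,t): 
    an=np.radians(t+30+60*np.arange(6)); return (c+16.17*np.stack([np.cos(an),np.sin(an)],1)).astype(np.float32)
c0=np.array([M["m10"]/M["m00"],M["m01"]/M["m00"]])
res=[]
for t in range(0,60,2):
    for dx in (-2,-1,0,1,2):
        for dy in (-2,-1,0,1,2):
            h=hexa(c0+[dx,dy],t); i=cv2.intersectConvexConvex(h,hull)[0]; res.append((i/(A+679-i),t,dx,dy))
res.sort(); print(res[-6:]); print("flat normals at t mod 60")
# stand mouth/foot
q=P[(P[...,2]>.002)&(P[...,2]<.012)&(np.hypot(P[...,0]-.455,P[...,1]-.147)<.045)]; print("foot",len(q),q.min(0),q.max(0))
```

```text
711 [0.44169495 0.13459812 0.13810611] [0.47191199 0.16346225 0.15820948] [0.14595881 0.15407948 0.15694174]
0 29.3 | 5 29.4 | 10 29.2 | 15 29.1 | 20 29.0 | 25 28.6 | 30 27.9 | 35 27.5 | 40 27.3 | 45 27.6 | 50 28.3 | 55 28.9 | 60 29.2 | 65 29.4 | 70 29.4 | 75 29.3 | 80 29.0 | 85 29.0 | 90 28.6 | 95 27.8 | 100 27.8 | 105 28.3 | 110 28.8 | 115 29.4 | 120 30.0 | 125 30.2 | 130 30.3 | 135 30.4 | 140 30.3 | 145 29.8 | 150 29.3 | 155 28.8 | 160 28.1 | 165 28.4 | 170 28.9 | 175 29.1 | 
centroid 456.45333258512414 148.98909830078625 area 665.9688779260032 hex 678.944
[(0.946385117253095, 34, 0, 0), (0.9528313752782965, 44, 0, 0), (0.9545251993087307, 36, 0, 0), (0.9594129851704946, 42, 0, 0), (0.9605858978057653, 38, 0, 0), (0.96238005676177, 40, 0, 0)]
flat normals at t mod 60
foot 600 [0.42749692 0.1056445  0.00200433] [0.48784309 0.1781643  0.01167992]
```

Call:
{"name": "servo_tool", "arguments": {"plan": "0.093 -0.033 0.04 0.021 0 0 0; 0.093 0 0 0 0 -8.5 0; 0.093 0 0 0 0 -8.5 0; 0.093 0 0 0 0 -8.5 0; 0.093 0 0 0 0 -8.5 0; 0.093 0 0 0 0 -8.5 0; 0.093 0 0 0 0 -8.5 0; 0.093 0 0 0 0 -8.5 0"}}

```text
clock: 3.45
eef_pos: [0.452, 0.1394, 0.2612]
eef_rot: [-1.533, 0.405, -0.405]
contact_force: [-0.6, -0.4, 0.4]
width: 0.999
```

Call:
{"name": "servo_tool", "arguments": {"plan": "0.093 0 0 0 0 -8.5 0; 0.093 0 0 0 0 -8.5 0; 0.093 0 0 0 0 -8.5 0; 0.093 0 0 0 0 -8.5 0; 0.093 0 0 0 0 -8.5 0; 0.093 0 0 0 0 -8.5 0; 0.093 0 0 0 0 -8.5 0; 0.093 0 0 0 0 -8.5 0"}}

```text
clock: 4.25
eef_pos: [0.452, 0.1394, 0.2611]
eef_rot: [-1.507, -0.525, 0.524]
contact_force: [-0.4, 0.4, 0.2]
width: 0.996
```

Call:
{"name": "servo_tool", "arguments": {"plan": "0.093 0 0 0 0 -8.5 0; 0.093 0 0 0 0 -8.5 0; 0.093 0 0 0 0 -8.5 0; 0.093 0 0 0 0 -8.5 0; 0.093 0 0 0 0 -8.5 0; 0.093 0 0 0 0 -8.5 0; 0.093 0 0 0 0 -8.5 0; 0.093 0 0 0 0 0 0"}}

```text
clock: 5.05
eef_pos: [0.452, 0.1396, 0.2612]
eef_rot: [-1.143, -1.308, 1.308]
contact_force: [-0.7, 0.4, 0.8]
width: 0.997
```

Run:
```python
from h import *
p,r,s=pose(); print(p.round(4),s["clock"],s["qpos"].round(3),s["contact_force"].round(2)); print(r.as_matrix().round(3))
im,d,ci,f=grab("wrist"); P=pts(d,ci,f,True)
q=P[(P[...,2]>.138)&(P[...,2]<.17)&(np.hypot(P[...,0]-.455,P[...,1]-.147)<.03)]
hull=cv2.convexHull((q[:,:2]*1e3).astype(np.float32))[:,0]; A=cv2.contourArea(hull); M=cv2.moments(hull); c0=np.array([M["m10"],M["m01"]])/M["m00"]
print(len(q),c0,A); res=[]
for t in range(0,60,2):
  an=np.radians(t+30+60*np.arange(6)); h=(c0+16.17*np.stack([np.cos(an),np.sin(an)],1)).astype(np.float32)
  i=cv2.intersectConvexConvex(h,hull)[0]; res.append((i/(A+679-i),t))
print(sorted(res)[-4:])
plan(np.array([.4555,.1475,.097]),down(100),8,.093)
```

```text
[0.452  0.1396 0.2612] 5.05 [ 0.246 -0.34   1.792 -0.     1.689 -1.46 ] [-0.7   0.36  0.83]
[[-0.134  0.    -0.991]
 [ 0.991 -0.    -0.134]
 [-0.    -1.    -0.   ]]
878 [455.69246604 148.56156365] 678.4070408616681
[(0.9657359849019788, 38), (0.9721068894796123, 44), (0.9727271957574126, 40), (0.9757894774639773, 42)]
0.093 0.0009 0.0205 -0.0006 0.0 -0.33 -0.0; 0.093 0.0009 0.0205 -0.0006 0.0 -0.33 -0.0; 0.093 0.0009 0.0205 -0.0006 0.0 -0.33 -0.0; 0.093 0.0009 0.0205 -0.0006 0.0 -0.33 -0.0; 0.093 0.0009 0.0205 -0.0006 0.0 -0.33 -0.0; 0.093 0.0009 0.0205 -0.0006 0.0 -0.33 -0.0; 0.093 0.0009 0.0205 -0.0006 0.0 -0.33 -0.0; 0.093 0.0009 0.0205 -0.0006 0.0 -0.33 -0.0;
```

Call:
{"name": "servo_tool", "arguments": {"plan": "0.093 0.001 0.0205 -0.0006 0 -0.4 0; 0.093 0.001 0.0205 -0.0006 0 -0.4 0; 0.093 0.001 0.0205 -0.0006 0 -0.4 0; 0.093 0.001 0.0205 -0.0006 0 -0.4 0; 0.093 0.001 0.0205 -0.0006 0 -0.4 0; 0.093 0.001 0.0205 -0.0006 0 -0.4 0; 0.093 0.001 0.0205 -0.0006 0 -0.4 0; 0.093 0.001 0.0205 -0.0006 0 -0.4 0"}}

```text
clock: 5.9
eef_pos: [0.4556, 0.1488, 0.0964]
eef_rot: [-1.117, -1.343, 1.343]
contact_force: [0.8, -0.1, 0.3]
width: 1.003
```

Call:
{"name": "servo_tool", "arguments": {"plan": "0.02 0 0 0 0 0 0; 0.02 0 0 0 0 0 0; 0.02 0 0 0 0 0 0; 0.02 0 0 0 0 0 0; 0.02 0 0 0 0 0 0; 0.02 0 0 0 0 0 0; 0.02 0 0 0 0 0 0; 0.02 0 0 0 0 0 0", "squeeze": 40}}

```text
clock: 6.7
eef_pos: [0.4557, 0.1493, 0.0972]
eef_rot: [-1.114, -1.347, 1.347]
contact_force: [-0.7, 0.5, -1.4]
width: 0.363
```

Run:
```python
from h import *
p,r,s=pose(); print({k:np.round(v,3) for k,v in s.items()}); print(r.as_matrix().round(3))
```

```text
{'clock': np.float64(6.7), 'qpos': array([ 0.263, -0.264,  1.999,  0.   ,  1.406, -1.496]), 'qvel': array([ 0.001,  0.001, -0.003,  0.   , -0.001, -0.002]), 'joint_efforts': array([-1.0000e-02, -3.7926e+01, -6.0003e+01, -9.0000e-03,  8.2000e-02,
        4.0000e-03]), 'eef_pos': array([0.456, 0.149, 0.097]), 'eef_rot': array([-1.114, -1.347,  1.347]), 'contact_force': array([-0.677,  0.521, -1.381]), 'moment': array([ 0.079, -0.15 ,  0.003]), 'width': np.float64(0.363)}
[[-0.188  0.    -0.982]
 [ 0.982  0.    -0.188]
 [ 0.    -1.    -0.   ]]
```

Call:
{"name": "servo_tool", "arguments": {"plan": "0.02 0 0 0 0 0 0; 0.02 0 0 0 0 0 0; 0.02 0 0 0 0 0 0"}}

```text
clock: 7.0
eef_pos: [0.4557, 0.1493, 0.0971]
eef_rot: [-1.114, -1.347, 1.347]
contact_force: [0.1, 0.6, 0.6]
width: 0.297
```

Call:
{"name": "servo_tool", "arguments": {"plan": "0.02 0 0 0 0 0 0; 0.02 0 0 0 0 0 0"}}

```text
clock: 7.2
eef_pos: [0.4556, 0.1493, 0.0971]
eef_rot: [-1.114, -1.347, 1.347]
contact_force: [0.4, -0.2, -0.6]
width: 0.304
```

Run:
```python
from h import *
p,r,s=pose(); print(p,s["width"],s["contact_force"],s["moment"])
```

```text
[0.45563421 0.14928439 0.0970772 ] 0.30390761383054266 [ 0.36561928 -0.18328492 -0.57556249] [ 0.04562065 -0.08365414 -0.01530835]
```

Call:
{"name": "servo_tool", "arguments": {"plan": "0.02 0 -0.012 0 0 0 0; 0.02 0 -0.02 0 0 0 0; 0.02 0 -0.02 0 0 0 0; 0.02 0 -0.02 0 0 0 0; 0.02 0 -0.02 0 0 0 0; 0.02 0 -0.02 0 0 0 0; 0.02 0 -0.02 0 0 0 0; 0.02 0 -0.02 0 0 0 0"}}

```text
clock: 8.0
eef_pos: [0.4555, 0.1492, 0.2509]
eef_rot: [-1.114, -1.347, 1.347]
contact_force: [0.8, 0.2, -1.6]
width: 0.297
```

Call:
{"name": "servo_tool", "arguments": {"plan": "0.02 0 0 0 0 0 0"}}

```text
clock: 8.1
eef_pos: [0.4563, 0.1494, 0.2524]
eef_rot: [-1.116, -1.35, 1.345]
contact_force: [0.1, 0.2, -2.0]
width: 0.302
```

Run:
```python
from h import *
p,r,s=pose(); print(p,s["clock"],s["width"],s["contact_force"],s["moment"])
im,d,ci,f=grab("wrist"); P=pts(d,ci,f,True); np.save("pics/w2.npy",P); cv2.imwrite("pics/w2.png",im)
```

```text
[0.45628558 0.14943837 0.25235722] 8.1 0.30218591124923816 [ 0.13189132  0.1629968  -1.98601323] [ 0.02499963 -0.1494078   0.00090939]
```

View pics/w2.png

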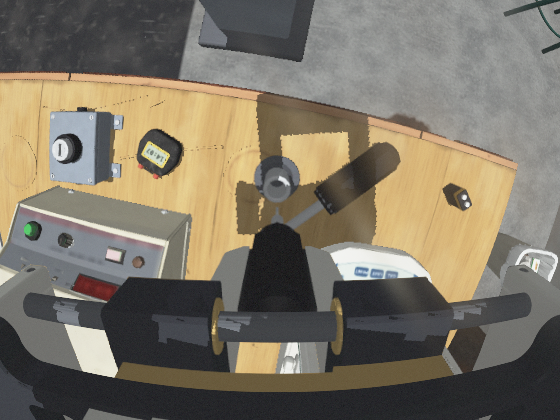

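Run:
```python
from h import *
P=np.load("pics/w2.npy"); im=cv2.imread("pics/w2.png")
D=np.hypot(P[...,0]-.456,P[...,1]-.149)
for z0 in np.arange(.15,.24,.006):
    m=(D<.03)&(P[...,2]>=z0)&(P[...,2]<z0+.006); q=P[m]
    if len(q): print(round(z0,3),len(q),q[:,:2].min(0).round(4),q[:,:2].max(0).round(4))
q=P[(P[...,2]>.066)&(P[...,2]<.075)&(D<.03)]; print("rim",len(q),q.min(0),q.max(0),(q.min(0)+q.max(0))/2)
c=cv2.resize(im[150:270,200:360],(800,600),interpolation=2); cv2.imwrite("pics/w2c.png",c)
```

```text
0.156 2 [0.4509 0.1476] [0.451  0.1484]
0.162 4 [0.4508 0.1476] [0.4512 0.1485]
0.168 10 [0.4506 0.1473] [0.4537 0.1497]
0.174 13 [0.452  0.1452] [0.4547 0.1529]
0.18 29 [0.4519 0.1445] [0.4549 0.1528]
0.186 30 [0.4517 0.1446] [0.455  0.1527]
0.192 8 [0.452  0.1458] [0.4529 0.1509]
0.222 35 [0.4416 0.1383] [0.4479 0.1567]
0.228 130 [0.4407 0.134 ] [0.4511 0.1613]
0.234 152 [0.4406 0.1339] [0.4513 0.1615]
rim 322 [0.44131156 0.1333019  0.06613526] [0.47066824 0.16329903 0.07178733] [0.4559899  0.14830047 0.06896129]
```

View pics/w2c.png

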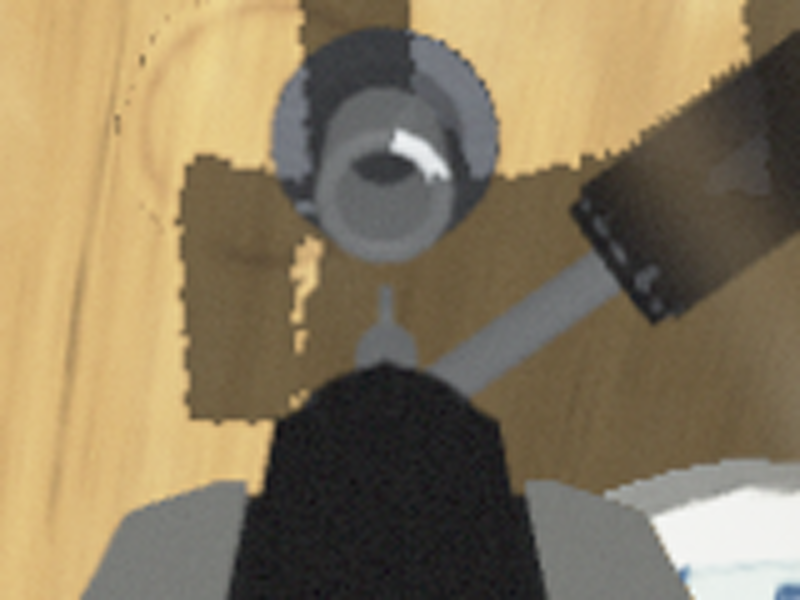

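Run:
```python
from h import *
plan(np.array([.451,-.09,.22]),down(92),8,.02)
```

```text
0.02 -0.0293 0.0038 0.0062 0.02 1.1 0.0; 0.02 -0.0294 0.0038 0.0057 0.02 1.1 0.0; 0.02 -0.0295 0.0038 0.0051 0.02 1.1 0.0; 0.02 -0.0296 0.0038 0.0045 0.02 1.1 0.0; 0.02 -0.0297 0.0038 0.004 0.02 1.1 0.0; 0.02 -0.0297 0.0038 0.0034 0.02 1.1 0.0; 0.02 -0.0298 0.0038 0.0028 0.02 1.1 0.0; 0.02 -0.0298 0.0038 0.0022 0.02 1.1 0.0;
```

Call:
{"name": "servo_tool", "arguments": {"plan": "0.02 -0.0293 0.0038 0.006 0 1.1 0; 0.02 -0.0294 0.0038 0.0057 0 1.1 0; 0.02 -0.0295 0.0038 0.005 0 1.1 0; 0.02 -0.0296 0.0038 0.0045 0 1.1 0; 0.02 -0.0297 0.0038 0.004 0 1.1 0; 0.02 -0.0297 0.0038 0.0034 0 1.1 0; 0.02 -0.0298 0.0038 0.0028 0 1.1 0; 0.02 -0.0298 0.0038 0.0022 0 1.1 0"}}

```text
clock: 8.95
eef_pos: [0.4504, -0.0912, 0.2174]
eef_rot: [-1.192, -1.234, 1.235]
contact_force: [-0.3, -0.8, -1.2]
width: 0.295
```

Call:
{"name": "servo_tool", "arguments": {"plan": "0.02 0 0 0 0 0 0; 0.02 0 0 0 0 0 0"}}

```text
clock: 9.15
eef_pos: [0.4507, -0.0902, 0.2177]
eef_rot: [-1.191, -1.234, 1.234]
contact_force: [0.2, 0.2, -0.6]
width: 0.298
```

```bash
cat > cap.py <<'E'
from h import *
import sys
tag=sys.argv[1]
p,r,s=pose(); print(p.round(4),s["clock"],s["width"],s["contact_force"].round(2),s["moment"].round(3),"yaw",np.degrees(np.arctan2(*r.as_matrix()[[1,0],0])),"q6",s["qpos"][5])
im,d,ci,f=grab("wrist"); P=pts(d,ci,f,True); np.save(f"pics/{tag}.npy",P); cv2.imwrite(f"pics/{tag}.png",im)
near=np.hypot(P[...,0]-.4507,P[...,1]+.132)<.03
z=P[...,2][near&(P[...,2]>.05)&(P[...,2]<.085)]
print("z hist",np.histogram(z,np.arange(.05,.087,.002)))
v,u=np.where(near&(P[...,2]>.05)&(P[...,2]<.085)); print("px",u.min(),u.max(),v.min(),v.max())
u0,v0=int(u.mean()),int(v.mean()); a,b=max(v0-45,0),max(u0-60,0)
print("crop org",b,a); cv2.imwrite(f"pics/{tag}c.png",cv2.resize(im[a:a+90,b:b+120],(800,600),interpolation=2))
E
python3 cap.py w3
```

```text
[ 0.4507 -0.0902  0.2177] 9.15 0.29802926114873457 [ 0.25  0.22 -0.64] [ 0.044 -0.121  0.009] yaw 91.95590066630828 q6 -1.8581832434263503
z hist (array([  9,  12,  17,  15,  38, 285, 125,  21,  32, 382, 100,   0,   0,
         0,   0,   0,   0,   0]), array([0.05 , 0.052, 0.054, 0.056, 0.058, 0.06 , 0.062, 0.064, 0.066,
       0.068, 0.07 , 0.072, 0.074, 0.076, 0.078, 0.08 , 0.082, 0.084,
       0.086]))
px 221 257 177 214
crop org 179 150
```

View pics/w3c.png

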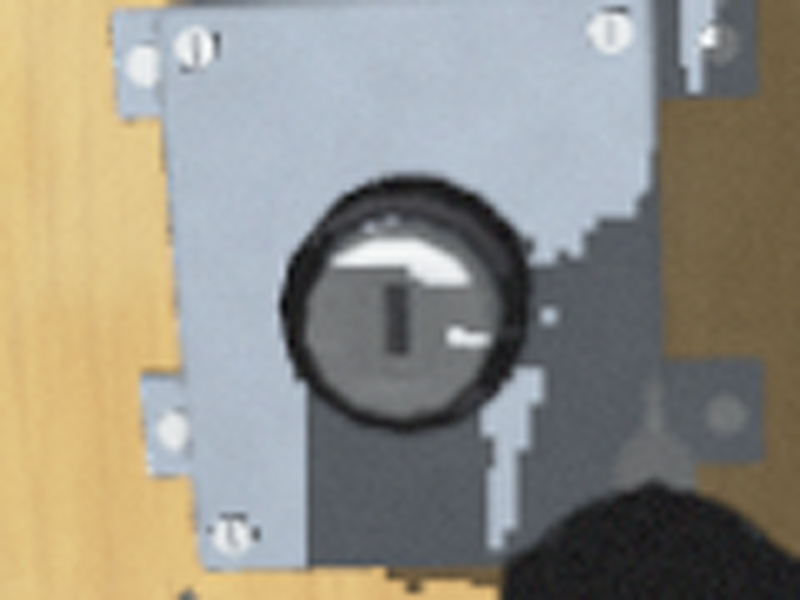

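Run:
```python
from h import *
P=np.load("pics/w3.npy"); im=cv2.imread("pics/w3.png")
D=np.hypot(P[...,0]-.4507,P[...,1]+.132)
m=(D<.03)&(P[...,2]>.067)&(P[...,2]<.073); q=P[m]
(c,rad)=cv2.minEnclosingCircle((q[:,:2]*1e3).astype(np.float32)); print("cap",len(q),c,rad,np.median(q,0),"bbox mid",(q.min(0)+q.max(0))/2)
m=(D<.03)&(P[...,2]>.059)&(P[...,2]<.0635); q=P[m]; (c2,r2)=cv2.minEnclosingCircle((q[:,:2]*1e3).astype(np.float32)); print("collar",c2,r2)
# slot: dark pixels within the cap, projected at z=.0695
g=im.max(2); v,u=np.where((g<75)&(np.hypot(*(np.mgrid[0:420,0:560]-np.array([197.7,238.5])[:,None,None]))<9))
ci=manip.camera_info("wrist"); f=210/np.tan(np.radians(ci["vertical_fov"])/2)
def ray(u,v,z):
    x=(u-ci["cx"])/f;y=(v-ci["cy"])/f;r=np.hypot(x,y);k=np.tan(r)/r
    E=np.array(ci["extrinsics"]);d=np.stack([x*k,y*k,np.ones_like(x)],-1)@E[:3,:3].T;o=E[:3,3]
    return o+d*((z-o[2])/d[...,2])[...,None]
w=ray(u.astype(float),v.astype(float),.0695)[:,:2]; mu=w.mean(0); ev,V=np.linalg.eigh(np.cov(w.T)); print("slot",len(u),mu,np.sqrt(ev*12)*1e3,np.degrees(np.arctan2(V[1,1],V[0,1]))%180)
D=np.hypot(P[...,0]-.4507,P[...,1]+.0902)
for a,b in [(.12,.128),(.128,.134),(.134,.14),(.14,.16)]:
    q=P[(D<.02)&(P[...,2]>a)&(P[...,2]<b)]
    if len(q): print("blade",a,len(q),q.min(0),q.max(0))
t=ray(np.array([179+655/6.667]),np.array([150+382/6.667]),.125); print("bladetip px",t)
b=P[(P[...,2]>.043)&(P[...,2]<.047)&(np.hypot(P[...,0]-.45,P[...,1]+.132)<.07)]; rr=cv2.minAreaRect((b[:,:2]*1e3).astype(np.float32)); print("lid",rr)
```

```text
cap 504 (452.4585876464844, -129.11471557617188) 13.840133666992188 [ 0.45215458 -0.12918761  0.06938812] bbox mid [ 0.45269654 -0.1292226   0.06917925]
collar (452.6920471191406, -129.04212951660156) 19.120508193969727
slot 28 [ 0.45200482 -0.12851256] [ 2.83968695 10.78272727] 0.08853777676063146
blade 0.12 2 [ 0.44436277 -0.09119953  0.12564948] [ 0.44475732 -0.09039101  0.12698354]
blade 0.128 5 [ 0.44451141 -0.09119013  0.12823483] [ 0.44492189 -0.09037621  0.13395147]
blade 0.134 10 [ 0.44454728 -0.09188241  0.13434277] [ 0.44708472 -0.08951899  0.13987622]
blade 0.14 80 [ 0.44560812 -0.09487943  0.14073693] [ 0.4485931  -0.08641109  0.15959134]
bladetip px [[ 0.44546333 -0.08965119  0.125     ]]
lid ((452.59332275390625, -129.38755798339844), (95.9637222290039, 79.52810668945312), 3.433042526245117)
```

Call:
{"name": "servo_tool", "arguments": {"plan": "0.02 -0.0128 0.011 -0.0002 0 0 0; 0.02 -0.0128 0.011 -0.0002 0 0 0; 0.02 -0.0129 0.011 -0.0002 0 0.5 0; 0.02 0 0.006 0 0 0 0; 0.02 0 0.005 0 0 0 0; 0.02 0 0 0 0 0 0; 0.02 0 0 0 0 0 0"}}

```text
clock: 9.9
eef_pos: [0.4531, -0.1283, 0.175]
eef_rot: [-1.197, -1.229, 1.229]
contact_force: [0.8, 0.4, -1.1]
width: 0.299
```

```bash
python3 cap.py w4
python3 - <<'E'
from h import *
im=cv2.imread("pics/w4.png"); 
P=np.load("pics/w4.npy"); D=np.hypot(P[...,0]-.4526,P[...,1]+.129)
for a,b in [(.074,.08),(.08,.086),(.086,.092),(.092,.10)]:
    q=P[(D<.02)&(P[...,2]>a)&(P[...,2]<b)]
    if len(q): print("blade",a,len(q),q.min(0).round(4),q.max(0).round(4))
q=P[(D<.03)&(P[...,2]>.059)&(P[...,2]<.0635)]; print("collar",len(q),q.min(0),q.max(0))
q=P[(D<.03)&(P[...,2]>.067)&(P[...,2]<.072)]; print("cap",len(q),q.min(0),q.max(0))
S,d,ci,f=grab("scene"); cv2.imwrite("pics/s4c.png",cv2.resize(S[150:240,260:380],(800,600),interpolation=2))
E
```

```text
[ 0.4531 -0.1283  0.175 ] 9.9 0.29910620285699585 [ 0.84  0.38 -1.15] [ 0.024 -0.127  0.024] yaw 91.54613511770167 q6 -1.9279430795268093
z hist (array([ 18,  11,  28,  15,  56, 350, 143,  27,  41, 485, 102,   0,   0,
         0,   0,   0,   2,   0]), array([0.05 , 0.052, 0.054, 0.056, 0.058, 0.06 , 0.062, 0.064, 0.066,
       0.068, 0.07 , 0.072, 0.074, 0.076, 0.078, 0.08 , 0.082, 0.084,
       0.086]))
px 254 297 183 224
crop org 215 158
blade 0.08 3 [ 0.4472 -0.1293  0.0824] [ 0.4474 -0.1284  0.0856]
blade 0.086 4 [ 0.4471 -0.1293  0.0866] [ 0.4474 -0.1284  0.0918]
blade 0.092 13 [ 0.4471 -0.13    0.0925] [ 0.4513 -0.1245  0.0999]
collar 513 [ 0.43340311 -0.14890426  0.05903727] [ 0.46962048 -0.1103731   0.06345112]
cap 618 [ 0.43879412 -0.14315544  0.06708899] [ 0.46488029 -0.11603015  0.07141231]
```

View pics/w4c.png

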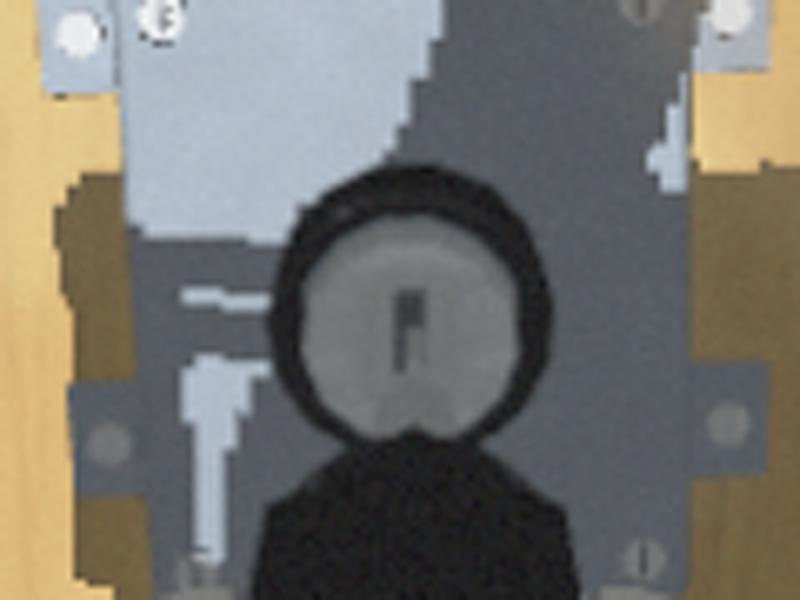

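Call:
{"name": "servo_tool", "arguments": {"plan": "0.02 -0.001 0 0 0 0 0; 0.02 0 0.005 0 0 0 0; 0.02 0 0.005 0 0 0 0; 0.02 0 0.003 0 0 0 0; 0.02 0 0.002 0 0 0 0; 0.02 0 0 0 0 0 0; 0.02 0 0 0 0 0 0"}}

```text
clock: 10.7
eef_pos: [0.4531, -0.1295, 0.1598]
eef_rot: [-1.197, -1.229, 1.229]
contact_force: [0.6, 0.6, -1.4]
width: 0.301
```

```bash
python3 cap.py w5
```

```text
[ 0.4531 -0.1295  0.1598] 10.7 0.3014925528122833 [ 0.61  0.57 -1.4 ] [ 0.063 -0.163  0.042] yaw 91.52329332432124 q6 -1.9299847149911653
z hist (array([ 24,  23,  19,  19,  53, 391, 108,  20,  47, 470, 119,   2,   0,
         1,   3,   5,   2,   3]), array([0.05 , 0.052, 0.054, 0.056, 0.058, 0.06 , 0.062, 0.064, 0.066,
       0.068, 0.07 , 0.072, 0.074, 0.076, 0.078, 0.08 , 0.082, 0.084,
       0.086]))
px 255 299 187 227
crop org 217 161
```

Call:
{"name": "servo_tool", "arguments": {"plan": "0.02 0 0.001 0 0 0 0; 0.02 0 0.001 0 0 0 0; 0.02 0 0 0 0 0 0"}}

```text
clock: 11.05
eef_pos: [0.453, -0.1295, 0.1576]
eef_rot: [-1.196, -1.229, 1.229]
contact_force: [1.1, 0.6, -1.1]
width: 0.297
```

Call:
{"name": "servo_tool", "arguments": {"plan": "0.02 0 0.001 0 0 0 0; 0.02 0 0.001 0 0 0 0; 0.02 0 0 0 0 0 0"}}

```text
clock: 11.35
eef_pos: [0.4531, -0.1295, 0.156]
eef_rot: [-1.197, -1.229, 1.229]
contact_force: [-0.9, -0.4, 4.6]
width: 0.293
```

Call:
{"name": "servo_tool", "arguments": {"plan": "0.02 0 0.001 0 0 0 0; 0.02 0 0.001 0 0 0 0; 0.02 0 0.001 0 0 0 0; 0.02 0 0 0 0 0 0"}}

```text
clock: 11.75
eef_pos: [0.4532, -0.1296, 0.1531]
eef_rot: [-1.197, -1.229, 1.229]
contact_force: [-1.0, 1.1, 7.5]
width: 0.299
```

```bash
python3 cap.py w6
```

```text
[ 0.4532 -0.1296  0.1531] 11.75 0.2991879556942595 [-1.01  1.12  7.49] [ 0.301  0.291 -0.042] yaw 91.52651977856952 q6 -1.9300259513979618
z hist (array([ 21,  21,  25,  49,  95, 411,  97, 486, 113,   0,   2,   7,   2,
         3,   7,   7,  10,   3]), array([0.05 , 0.052, 0.054, 0.056, 0.058, 0.06 , 0.062, 0.064, 0.066,
       0.068, 0.07 , 0.072, 0.074, 0.076, 0.078, 0.08 , 0.082, 0.084,
       0.086]))
px 254 300 188 228
crop org 217 162
```

Call:
{"name": "servo_tool", "arguments": {"plan": "0.02 0 0.0006 0 0 0 0; 0.02 0 0.0005 0 0 0 0; 0.02 0 0 0 0 0 0; 0.02 0 0 0 0 0 0"}}

```text
clock: 12.2
eef_pos: [0.4532, -0.1295, 0.1522]
eef_rot: [-1.197, -1.229, 1.229]
contact_force: [-3.0, 0.7, 8.0]
width: 0.301
```

Run:
```python
from h import *
F=[]
p,r,s=pose(); print(p,s["contact_force"].round(2),s["moment"].round(3),s["qpos"].round(3))
```

```text
[ 0.45321072 -0.12954081  0.15216214] [-3.    0.66  7.96] [0.281 0.387 0.008] [-0.333 -0.318  1.951  0.     1.508 -1.93 ]
```

Call:
{"name": "servo_tool", "arguments": {"plan": "0.02 0 0 0 0 4 0; 0.02 0 0 0 0 4 0; 0.02 0 0 0 0 4 0; 0.02 0 0 0 0 4 0; 0.02 0 0 0 0 0 0"}}

```text
clock: 12.7
eef_pos: [0.4534, -0.1294, 0.1523]
eef_rot: [-1.32, -1.02, 1.018]
contact_force: [-0.5, 2.3, 8.6]
width: 0.301
```

```bash
cat > st.py <<'E'
from h import *
p,r,s=pose(); print(s["clock"],p.round(4),s["contact_force"].round(2),s["moment"].round(3),s["qpos"].round(3),"yaw",np.degrees(np.arctan2(*r.as_matrix()[[1,0],0])).round(2),"w",s["width"])
E
python3 st.py
```

```text
12.7 [ 0.4534 -0.1294  0.1523] [-0.54  2.32  8.61] [0.602 0.01  0.014] [-3.320e-01 -3.180e-01  1.950e+00  1.000e-03  1.508e+00 -1.648e+00] yaw 75.38 w 0.30092697162202675
```

Call:
{"name": "servo_tool", "arguments": {"plan": "0.02 0 0 0 0 4 0; 0.02 0 0 0 0 4 0; 0.02 0 0 0 0 4 0; 0.02 0 0 0 0 4 0; 0.02 0 0 0 0 0 0"}}

```text
clock: 13.2
eef_pos: [0.4534, -0.1294, 0.1523]
eef_rot: [-1.416, -0.808, 0.806]
contact_force: [0.7, 1.9, 8.0]
width: 0.302
```

```bash
python3 cap.py w7; python3 st.py
```

```text
[ 0.4534 -0.1294  0.1523] 13.2 0.30222750081417676 [0.7  1.92 7.95] [ 0.477 -0.043 -0.035] yaw 59.38342785841349 q6 -1.3688881422798067
z hist (array([ 21,  29,  23,  45,  98, 395, 237, 468,  21,   2,   0,   8,   1,
         4,   8,   8,   9,   8]), array([0.05 , 0.052, 0.054, 0.056, 0.058, 0.06 , 0.062, 0.064, 0.066,
       0.068, 0.07 , 0.072, 0.074, 0.076, 0.078, 0.08 , 0.082, 0.084,
       0.086]))
px 253 299 187 228
crop org 216 162
13.25 [ 0.4534 -0.1294  0.1523] [-0.46  1.96  8.31] [0.569 0.002 0.076] [-3.320e-01 -3.180e-01  1.950e+00  1.000e-03  1.508e+00 -1.371e+00] yaw 59.49 w 0.299650693290134
```

View pics/w7c.png

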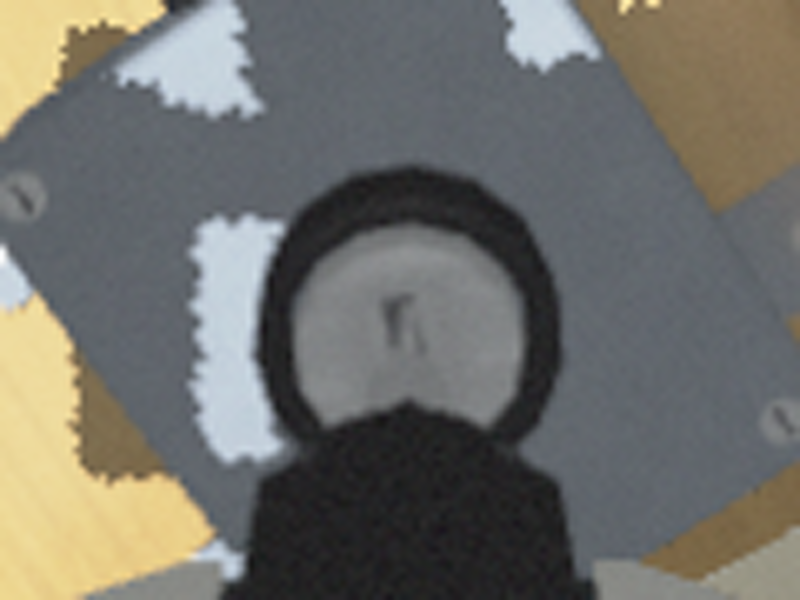

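Call:
{"name": "servo_tool", "arguments": {"plan": "0.02 0 0 0 0 5 0; 0.02 0 0 0 0 5 0; 0.02 0 0 0 0 5 0; 0.02 0 0 0 0 5 0; 0.02 0 0 0 0 5 0; 0.02 0 0 0 0 5 0; 0.02 0 0 0 0 5 0; 0.02 0 0 0 0 0 0"}}

```text
clock: 14.05
eef_pos: [0.4533, -0.1296, 0.1522]
eef_rot: [-1.545, -0.334, 0.333]
contact_force: [-1.6, 1.4, 8.6]
width: 0.301
```

```bash
python3 cap.py w8|tail -4; python3 st.py
```

```text
0.068, 0.07 , 0.072, 0.074, 0.076, 0.078, 0.08 , 0.082, 0.084,
       0.086]))
px 253 299 188 228
crop org 216 162
14.1 [ 0.4533 -0.1296  0.1522] [-1.7   0.87  8.85] [ 0.08   0.261 -0.032] [-0.333 -0.318  1.95   0.     1.508 -0.76 ] yaw 24.48 w 0.2979177565311226
```

Call:
{"name": "servo_tool", "arguments": {"plan": "0.02 0 0 0 0 3 0; 0.02 0 0 0 0 3 0; 0.02 0 0 0 0 3 0; 0.02 0 0 0 0 1 0; 0.02 0 0 0 0 0 0"}}

```text
clock: 14.6
eef_pos: [0.4533, -0.1296, 0.1522]
eef_rot: [-1.562, -0.199, 0.198]
contact_force: [-1.4, 0.9, 8.3]
width: 0.297
```

```bash
python3 cap.py w8|tail -4; python3 st.py
python3 - <<'E'
from h import *
cv2.imwrite("pics/w8d.png",cv2.resize(cv2.imread("pics/w8.png")[195:235,250:303],(795,600),interpolation=2))
E
```

```text
0.068, 0.07 , 0.072, 0.074, 0.076, 0.078, 0.08 , 0.082, 0.084,
       0.086]))
px 253 299 188 228
crop org 216 162
14.65 [ 0.4532 -0.1296  0.1522] [-1.78  0.58  7.72] [ 0.068  0.433 -0.013] [-0.333 -0.318  1.951 -0.     1.508 -0.586] yaw 14.52 w 0.29517641853663346
```

View pics/w8d.png

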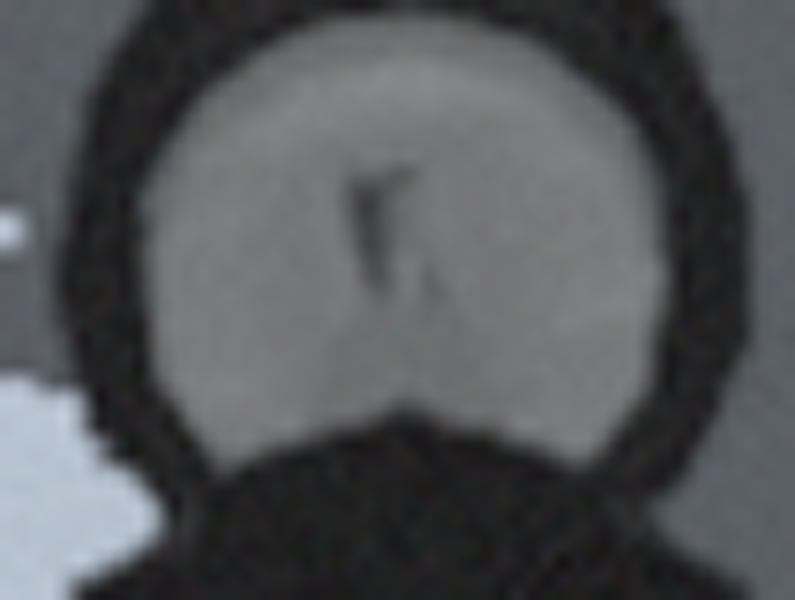

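Call:
{"name": "servo_tool", "arguments": {"plan": "0.02 0 0 0 0 1 0; 0.02 0 0 0 0 1 0; 0.02 0 0 0 0 1 0; 0.02 0 0 0 0 0 0"}}

```text
clock: 15.05
eef_pos: [0.4532, -0.1296, 0.1522]
eef_rot: [-1.566, -0.158, 0.157]
contact_force: [-2.1, 0.6, 8.5]
width: 0.301
```

```bash
python3 st.py
```

```text
15.05 [ 0.4532 -0.1296  0.1522] [-2.05  0.57  8.52] [0.052 0.434 0.061] [-0.333 -0.318  1.951 -0.     1.508 -0.533] yaw 11.49 w 0.301260480155214
```

Call:
{"name": "servo_tool", "arguments": {"plan": "0.02 0 0 0 0 1 0; 0.02 0 0 0 0 0.5 0; 0.02 0 0 0 0 0 0"}}

```text
clock: 15.35
eef_pos: [0.4532, -0.1296, 0.1522]
eef_rot: [-1.567, -0.138, 0.137]
contact_force: [-1.5, 0.3, 8.5]
width: 0.298
```

```bash
python3 st.py
```

```text
15.35 [ 0.4532 -0.1296  0.1522] [-1.5   0.29  8.55] [0.054 0.483 0.048] [-0.333 -0.318  1.951 -0.     1.508 -0.507] yaw 10.01 w 0.29784318191678216
```

Call:
{"name": "servo_tool", "arguments": {"plan": "0.02 0 0 0 0 0.5 0; 0.02 0 0 0 0 0.5 0; 0.02 0 0 0 0 0 0"}}

```text
clock: 15.65
eef_pos: [0.4532, -0.1296, 0.1522]
eef_rot: [-1.568, -0.124, 0.123]
contact_force: [-1.8, 0.2, 8.4]
width: 0.3
```

```bash
python3 st.py;  python3 - <<'E'
from h import *
m=[]
for i in range(6): grab("wrist"); s=manip.sense(); m.append([*s["moment"],s["contact_force"][2]])
print(np.mean(m,0).round(3),np.std(m,0).round(3))
E
```

```text
15.65 [ 0.4532 -0.1296  0.1522] [-1.81  0.18  8.39] [-0.044  0.484  0.037] [-0.333 -0.318  1.951 -0.     1.508 -0.49 ] yaw 9.01 w 0.30027098015790393
[-8.000e-03  4.710e-01  4.000e-02  8.395e+00] [0.022 0.022 0.022 0.156]
```

Call:
{"name": "servo_tool", "arguments": {"plan": "0.02 0 0 0 0 -2 0; 0.02 0 -0.002 0 0 0 0; 0.02 0 -0.002 0 0 0 0; 0.02 0 -0.002 0 0 0 0; 0.02 0 -0.003 0 0 0 0; 0.02 0 -0.005 0 0 0 0; 0.02 0 -0.01 0 0 0 0; 0.02 0 -0.01 0 0 0 0"}}

```text
clock: 16.75
eef_pos: [0.453, -0.1295, 0.1864]
eef_rot: [-1.565, -0.151, 0.151]
contact_force: [-0.3, 0.3, -1.0]
width: 0.304
```

Call:
{"name": "servo_tool", "arguments": {"plan": "0.02 0 -0.02 0 0 0 0; 0.02 0 -0.02 0 0 0 0; 0.02 0 -0.01 0 0 0 0; 0.02 0 0 0 0 0 0; 0.02 0 0 0 0 0 0"}}

```text
clock: 17.25
eef_pos: [0.453, -0.1295, 0.2351]
eef_rot: [-1.565, -0.151, 0.151]
contact_force: [0.1, -0.7, -0.9]
width: 0.3
```

```bash
python3 cap.py w9
python3 - <<'E'
from h import *
cv2.imwrite("pics/w9c.png",cv2.resize(cv2.imread("pics/w9.png")[120:300,160:400],(800,600),interpolation=2))
E
```

```text
[ 0.453  -0.1295  0.2351] 17.25 0.30045850964532045 [ 0.07 -0.65 -0.89] [-0.041 -0.125  0.003] yaw 11.026713416515998 q6 -0.5250430225801916
z hist (array([  5,  14,  10,   9,  25, 264, 114,  29,  34, 375,  90,   0,   0,
         0,   0,   0,   0,   0]), array([0.05 , 0.052, 0.054, 0.056, 0.058, 0.06 , 0.062, 0.064, 0.066,
       0.068, 0.07 , 0.072, 0.074, 0.076, 0.078, 0.08 , 0.082, 0.084,
       0.086]))
px 259 294 173 208
crop org 216 145
```

View pics/w9c.png

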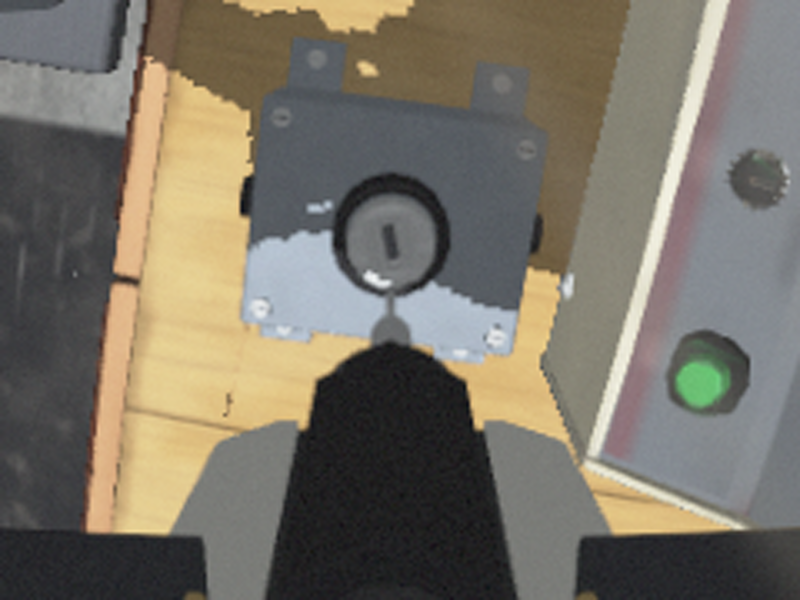

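Run:
```python
from h import *
im=cv2.imread("pics/w9.png"); g=im.max(2)
ci=manip.camera_info("wrist"); f=210/np.tan(np.radians(ci["vertical_fov"])/2)
c=np.array([120+242/3.333,160+391/3.333])
v,u=np.where((g<70)&(np.hypot(*(np.mgrid[0:420,0:560]-c[:,None,None]))<9)); u=u.astype(float);v=v.astype(float)
x=(u-ci["cx"])/f;y=(v-ci["cy"])/f;r=np.hypot(x,y);k=np.tan(r)/r
E=np.array(ci["extrinsics"]);d=np.stack([x*k,y*k,np.ones_like(x)],-1)@E[:3,:3].T;o=E[:3,3]
w=(o+d*((.0695-o[2])/d[:,2])[:,None])[:,:2]; ev,V=np.linalg.eigh(np.cov(w.T)); print(len(u),w.mean(0),np.sqrt(ev*12),np.degrees(np.arctan2(V[1,1],V[0,1])))
P=np.load("pics/w9.npy");b=P[(P[...,2]>.043)&(P[...,2]<.047)&(np.hypot(P[...,0]-.45,P[...,1]+.132)<.07)]; print(cv2.minAreaRect((b[:,:2]*1e3).astype(np.float32)))
plan(np.array([.4558,.149,.235]),down(100.8),16,.02)
```

```text
21 [ 0.45230504 -0.12711438] [0.00243038 0.01018474] 113.60267471795625
((452.9258117675781, -128.4893798828125), (95.52143096923828, 79.61447143554688), 3.181884288787842)
0.02 0.0035 -0.0 0.017 -0.0 -5.61 -0.0; 0.02 0.0052 -0.0 0.0166 -0.0 -5.61 -0.0; 0.02 0.0068 -0.0 0.016 -0.0 -5.61 -0.0; 0.02 0.0083 -0.0 0.0153 -0.0 -5.61 -0.0; 0.02 0.0098 -0.0 0.0144 -0.0 -5.61 -0.0; 0.02 0.0111 -0.0 0.0134 -0.0 -5.61 -0.0; 0.02 0.0124 -0.0 0.0122 -0.0 -5.61 -0.0; 0.02 0.0135 -0.0 0.011 -0.0 -5.61 -0.0; 0.02 0.0145 -0.0 0.0096 -0.0 -5.61 -0.0; 0.02 0.0154 -0.0 0.0081 -0.0 -5.61 -0.0; 0.02 0.0161 -0.0 0.0066 -0.0 -5.61 -0.0; 0.02 0.0167 -0.0 0.005 -0.0 -5.61 -0.0; 0.02 0.0171 -0.0 0.0033 -0.0 -5.61 -0.0; 0.02 0.0173 -0.0 0.0016 -0.0 -5.61 -0.0; 0.02 0.0174 -0.0 -0.0001 -0.0 -5.61 -0.0; 0.02 0.0173 -0.0 -0.0018 -0.0 -5.61 -0.0;
```

```bash
cat > slot.py <<'E'
from h import *
def slot(im,ci,f,tag,z=.0692,c=(.4527,-.129)):
    n=160;s=.0002; gx,gy=np.meshgrid(c[0]+(np.arange(n)-n/2)*s,c[1]+(np.arange(n)-n/2)*s)
    W=np.stack([gx,gy,np.full_like(gx,z)],-1); E=np.array(ci["extrinsics"]); C=(W-E[:3,3])@E[:3,:3]
    rho=np.hypot(C[...,0],C[...,1]);th=np.arctan2(rho,C[...,2]);mx=ci["cx"]+f*th*C[...,0]/rho;my=ci["cy"]+f*th*C[...,1]/rho
    g=cv2.remap(im.max(2).astype(np.float32),mx.astype(np.float32),my.astype(np.float32),cv2.INTER_CUBIC)
    cv2.imwrite(f"pics/{tag}.png",cv2.resize(np.clip(g,0,255).astype(np.uint8),(560,560)))
    D=np.hypot(gx-c[0],gy-c[1])<.0085; med=np.median(g[D]); w=np.clip(med-15-g,0,None)*D
    mu=np.array([(gx*w).sum(),(gy*w).sum()])/w.sum(); q=np.stack([gx-mu[0],gy-mu[1]],-1); cov=np.einsum('ij,ijk,ijl->kl',w,q,q)/w.sum()
    ev,V=np.linalg.eigh(cov); return mu.round(4),np.sqrt(ev*12).round(4),round(float(np.degrees(np.arctan2(V[1,1],V[0,1]))%180),1)
E
python3 - <<'E'
from slot import *
ims=[]
for i in range(4): im,d,ci,f=grab("wrist"); ims.append(im.astype(float))
print("now",slot(np.mean(ims,0),ci,f,"r9"))
P=np.load("pics/w3.npy")
# w3 camera pose: rebuild from TCP-relative extrinsics
p,r,_=pose(); T=np.eye(4);T[:3,:3]=r.as_matrix();T[:3,3]=p
T3=np.eye(4);T3[:3,:3]=down(91.956).as_matrix();T3[:3,3]=[.4507,-.0902,.2177]
c3=dict(ci);c3["extrinsics"]=T3@np.linalg.inv(T)@np.array(ci["extrinsics"])
print("start",slot(cv2.imread("pics/w3.png").astype(float),c3,f,"r3"))
a=cv2.imread("pics/r3.png");b=cv2.imread("pics/r9.png"); cv2.imwrite("pics/rr.png",cv2.resize(np.hstack([a,b]),(800,400)))
E
```

```text
now (array([ 0.4527, -0.1278]), array([0.0034, 0.0108]), 111.8)
start (array([ 0.4516, -0.1287]), array([0.0032, 0.0106]), 1.6)
```

View pics/rr.png

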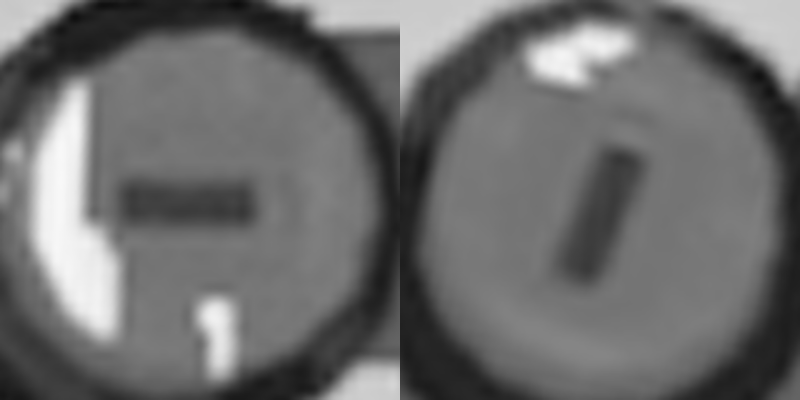

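Call:
{"name": "servo_tool", "arguments": {"plan": "0.02 0.0035 0 0.017 0 -5.61 0; 0.02 0.0052 0 0.0166 0 -5.61 0; 0.02 0.0068 0 0.016 0 -5.61 0; 0.02 0.0083 0 0.0153 0 -5.61 0; 0.02 0.0098 0 0.0144 0 -5.61 0; 0.02 0.0111 0 0.0134 0 -5.61 0; 0.02 0.0124 0 0.0122 0 -5.61 0; 0.02 0.0135 0 0.011 0 -5.61 0"}}

```text
clock: 18.3
eef_pos: [0.4546, 0.0104, 0.2353]
eef_rot: [-1.432, -0.764, 0.764]
contact_force: [0.6, 0.2, -1.8]
width: 0.297
```

Call:
{"name": "servo_tool", "arguments": {"plan": "0.02 0.0145 0 0.0096 0 -5.61 0; 0.02 0.0154 0 0.0081 0 -5.61 0; 0.02 0.0161 0 0.0066 0 -5.61 0; 0.02 0.0167 0 0.005 0 -5.61 0; 0.02 0.0171 0 0.0033 0 -5.61 0; 0.02 0.0173 0 0.0016 0 -5.61 0; 0.02 0.0174 0 0 0 -5.61 0; 0.02 0.0173 0 -0.0018 0 -5.61 0"}}

```text
clock: 19.1
eef_pos: [0.4561, 0.1496, 0.2353]
eef_rot: [-1.112, -1.349, 1.35]
contact_force: [0.5, -0.3, -0.3]
width: 0.296
```

Call:
{"name": "servo_tool", "arguments": {"plan": "0.02 0 0 0 0 0 0; 0.02 0 0 0 0 0 0"}}

```text
clock: 19.3
eef_pos: [0.4562, 0.1487, 0.2353]
eef_rot: [-1.115, -1.345, 1.346]
contact_force: [0.5, 0.0, -1.7]
width: 0.301
```

```bash
python3 st.py
python3 - <<'E'
from h import *
im,d,ci,f=grab("wrist"); P=pts(d,ci,f,True); D=np.hypot(P[...,0]-.456,P[...,1]-.149)
for a,b in [(.06,.074),(.13,.15),(.15,.158),(.16,.18)]:
    q=P[(D<.03)&(P[...,2]>a)&(P[...,2]<b)]
    if len(q): print(a,len(q),q.min(0).round(4),q.max(0).round(4))
plan(np.array([.4556,.1493,.107]),down(100.8),7,.02)
E
```

```text
19.3 [0.4562 0.1487 0.2353] [ 0.47  0.04 -1.67] [ 0.111 -0.196 -0.003] [ 0.262 -0.322  1.82  -0.     1.644 -1.495] yaw 100.7 w 0.30104765669780464
0.06 413 [0.4405 0.1334 0.06  ] [0.47   0.1635 0.0714]
0.13 5 [0.4501 0.1468 0.1427] [0.4507 0.1476 0.1489]
0.15 12 [0.4501 0.1465 0.1505] [0.4529 0.1488 0.1568]
0.16 78 [0.4515 0.1437 0.1603] [0.4548 0.1522 0.1781]
0.02 0.0001 0.0183 0.0001 -0.0 -0.02 -0.0; 0.02 0.0001 0.0183 0.0001 -0.0 -0.02 -0.0; 0.02 0.0001 0.0183 0.0001 -0.0 -0.02 -0.0; 0.02 0.0001 0.0183 0.0001 -0.0 -0.02 -0.0; 0.02 0.0001 0.0183 0.0001 -0.0 -0.02 -0.0; 0.02 0.0001 0.0183 0.0001 -0.0 -0.02 -0.0; 0.02 0.0001 0.0183 0.0001 -0.0 -0.02 -0.0;
```

Call:
{"name": "servo_tool", "arguments": {"plan": "0.02 0.0006 0.016 0.0004 0 0 0; 0.02 0 0.016 0 0 0 0; 0.02 0 0.016 0 0 0 0; 0.02 0 0.016 0 0 0 0; 0.02 0 0.016 0 0 0 0; 0.02 0 0.016 0 0 0 0; 0.02 0 0.016 0 0 0 0; 0.02 0 0.016 0 0 0 0"}}

```text
clock: 20.15
eef_pos: [0.4557, 0.1494, 0.1062]
eef_rot: [-1.114, -1.347, 1.347]
contact_force: [0.8, 0.2, -1.1]
width: 0.297
```

Call:
{"name": "servo_tool", "arguments": {"plan": "0.02 0 0.004 0 0 0 0; 0.02 0 0.002 0 0 0 0; 0.02 0 0.0015 0 0 0 0; 0.02 0 0.001 0 0 0 0; 0.02 0 0 0 0 0 0"}}

```text
clock: 20.65
eef_pos: [0.456, 0.1494, 0.0995]
eef_rot: [-1.115, -1.347, 1.346]
contact_force: [-0.1, 0.0, -0.8]
width: 0.301
```

```bash
python3 st.py
```

```text
20.65 [0.456  0.1494 0.0995] [-0.11  0.   -0.84] [ 0.022 -0.198  0.015] [ 0.263 -0.265  1.996  0.     1.41  -1.496] yaw 100.78 w 0.3008418576501419
```

Call:
{"name": "servo_tool", "arguments": {"plan": "0.02 0 0.001 0 0 0 0; 0.02 0 0.001 0 0 0 0; 0.02 0 0 0 0 0 0; 0.02 0 0 0 0 0 0"}}

```text
clock: 21.05
eef_pos: [0.4558, 0.1494, 0.0971]
eef_rot: [-1.114, -1.347, 1.346]
contact_force: [0.6, 1.3, -0.8]
width: 0.304
```

Call:
{"name": "servo_tool", "arguments": {"plan": "0.02 0 0.0005 0 0 0 0; 0.02 0 0 0 0 0 0; 0.02 0 0 0 0 0 0"}}

```text
clock: 21.35
eef_pos: [0.4558, 0.1494, 0.0971]
eef_rot: [-1.114, -1.347, 1.346]
contact_force: [-1.6, -0.6, 6.0]
width: 0.3
```

Handle is seated on the rim. Release and retreat.

Call:
{"name": "servo_tool", "arguments": {"plan": "0.034 0 0 0 0 0 0; 0.05 0 0 0 0 0 0; 0.07 0 0 0 0 0 0; 0.093 0 0 0 0 0 0; 0.093 0 0 0 0 0 0; 0.093 0 0 0 0 0 0; 0.093 0 0 0 0 0 0; 0.093 0 0 0 0 0 0"}}

```text
clock: 22.15
eef_pos: [0.4558, 0.1494, 0.0966]
eef_rot: [-1.114, -1.346, 1.347]
contact_force: [-0.7, -0.1, 0.5]
width: 0.919
```

```bash
python3 st.py
```

```text
22.15 [0.4558 0.1494 0.0966] [-0.73 -0.14  0.5 ] [ 0.09  -0.187  0.065] [ 0.264 -0.263  1.999 -0.     1.405 -1.496] yaw 100.79 w 0.918722501186473
```

Call:
{"name": "servo_tool", "arguments": {"plan": "0.093 0 -0.01 0 0 0 0; 0.093 0 -0.025 0 0 0 0; 0.093 0 -0.03 0 0 0 0; 0.093 0 -0.03 0 0 0 0; 0.093 0 -0.03 0 0 0 0; 0.093 0 -0.03 0 0 0 0; 0.093 0 -0.03 0 0 0 0; 0.093 0 0 0 0 0 0"}}

```text
clock: 22.95
eef_pos: [0.4565, 0.1496, 0.2865]
eef_rot: [-1.118, -1.351, 1.343]
contact_force: [0.0, 0.1, 0.2]
width: 0.998
```

Call:
{"name": "servo_tool", "arguments": {"plan": "0.093 -0.025 0 0 0 0 0; 0.093 -0.025 0 0 0 0 0; 0.093 -0.025 0 0 0 0 0; 0.093 -0.025 0 0 0 0 0; 0.093 0 0 0 0 0 0; 0.093 0 0 0 0 0 0"}}

```text
clock: 23.55
eef_pos: [0.4744, 0.051, 0.2815]
eef_rot: [-1.114, -1.346, 1.346]
contact_force: [-0.5, -0.1, -0.4]
width: 1.001
```

```bash
python3 st.py
python3 - <<'E'
from h import *
from slot import slot
im,d,ci,f=grab("wrist"); P=pts(d,ci,f,True); cv2.imwrite("pics/w10.png",im)
q=P[(P[...,2]>.138)&(P[...,2]<.17)&(np.hypot(P[...,0]-.455,P[...,1]-.147)<.03)]; print("driver top",q[:,2].max(),(q.min(0)+q.max(0))/2)
T,dt,ct,ft=grab("top"); S,_,_,_=grab("scene"); cv2.imwrite("pics/f.png",np.hstack([cv2.resize(T[150:245,140:430],(800,262))[:, :],])); 
c=cv2.resize(S[150:330,110:350],(450,338)); cv2.imwrite("pics/f.png",np.vstack([cv2.resize(T[150:245,140:430],(800,262)),cv2.copyMakeBorder(c,0,0,0,350,0)]))
Q=pts(dt,ct,ft)
for n,(u0,u1,v0,v1) in dict(stopwatch=(270,296,208,232),tin=(385,412,198,222),batt=(155,172,220,234)).items():
    q=Q[v0:v1,u0:u1].reshape(-1,3);q=q[(q[:,2]>.008)&(q[:,2]<.1)]; print(n,len(q),np.median(q,0).round(4) if len(q) else "")
E
```

```text
23.55 [0.4744 0.051  0.2815] [-0.51 -0.14 -0.43] [ 0.129 -0.176 -0.009] [ 0.053 -0.33   1.752  0.     1.72  -1.704] yaw 100.72 w 1.001230701368382
driver top 0.15779403739811504 [0.45589724 0.14893651 0.14790225]
stopwatch 74 [ 0.4474 -0.0325  0.0172]
tin 266 [ 0.4739 -0.4071  0.0235]
batt 65 [0.4227 0.3911 0.0429]
```

Run:
```python
from h import *
from slot import slot
im,d,ci,f=grab("wrist"); P=pts(d,ci,f,True)
q=P[(P[...,2]>.008)&(P[...,2]<.03)&(np.hypot(P[...,0]-.45,P[...,1]+.008)<.045)]; print("stopwatch",len(q),((q.min(0)+q.max(0))/2).round(4))
q=P[(np.hypot(P[...,0]-.4527,P[...,1]+.129)<.011)]; print("cap z",np.median(q[:,2]),slot(im.astype(float),ci,f,"r11"))
print(manip.hand_in())
```

```text
stopwatch 1548 [ 0.4502 -0.0101  0.0147]
cap z 0.06932608131188911 (array([ 0.4524, -0.1283]), array([0.0043, 0.0156]), 111.7)
the job is handed in; nothing more can be done
None
```

The fuse cap is turned and locked, and the screwdriver is back in its stand. I handed the job in at about 24 s of the 67 s allowed.

**What I did:** I gripped the screwdriver on its flats and set the blade in the slot. I pressed the cap in about 4.6 mm, with a net push of about 9–10 N. Still pressing, I turned it clockwise until the turning moment read only about 0.04 N m, so it was not forced. Then I let it spring out and lowered the screwdriver until its handle met the rim.

**Last checks:**
- **Cap:** its top is back at 69 mm, the fully-out height. The slot measures about 72° (1.25 rad), past the 1.15 rad lock point and about 4° short of the 75.6° stop. The tool angle, allowing for blade play, had suggested about 75°, so the two readings disagree by about 3°.
- **Screwdriver:** upright in the stand, with its top at 158 mm (expected 157 mm) and centred on the stand.
- **Bystanders:** the battery and tin read the same positions as at the start, within 1 mm. The arm partly hid the stopwatch from the top camera. The wrist camera put it at about (0.450, -0.010), against (0.450, -0.006) from the top camera at the start. I put that 4 mm down to the different cameras and views, as nothing went near it.
- **Not checked:** the viewer's 12-picture limit was reached, so I did not view the final overview image. The end state was checked by numbers only.

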